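# Fasten the centrifuge rotor with its tie-down screw

## Robot

A 7-joint arm with a two-finger parallel gripper is mounted at the origin on the work surface; the furniture and walls round the work are solid. World frame = base frame: x ahead of the robot, y to its left, z up, the work surface at z = 0. Lengths are in m, angles in rad, forces in N, time in s.
With the tool pointing down it reaches from about 0.4 to 0.85 m from the base axis. Payload 10.4 kg.
Tool frame: the origin (TCP) lies on the centre line of the jaws, within the pads' length; the fingertips stand 8 mm ahead of it and the grasp point (between the pads) lies 11 mm behind it; z points along the fingers, y is the line along which they close (so a half turn about z gives the same grasp; the last joint's range is limited). The gripper opens to 87 mm and grips with 3 to 60 N. Pads are 19 mm wide; open, the fingers measure 117 mm over their backs; the gripper's body (75 mm by 190 mm) begins 51 mm behind the grasp point.
Start: joints at [1.314, 0.332, -0.065, 1.46, 0.022, 1.35, -0.088], TCP at [0.145, -0.608, 0.231] pointing down, gripper open.
Joint ranges: [-2.6, 2.6], [-0.5, 2.12], [-1.47, 1.34], [0.16, 2.42], [-1.27, 4.41], [0.06, 2.06], [-2.6, 2.6]. Speed limits (rad/s): [2.22, 2.22, 2.79, 2.79, 3.14, 3.14, 3.14].

## Interface

Orientations are given as a unit quaternion [x, y, z, w].
In Python, from workcell import telemetry, capture, camera_params, arm, nets gives the robot as it stands. The module is installed in compiled form; this text tells all that it offers.
- The arm moves only by the shell command python3 -m pendant 'ROWS' [OPENING]. ROWS is JSON, one flat list of numbers, 4 for each row, row after row: the shift along the tool's x, y, z in mm, then the turn about the tool's z in degrees. A call has 1 to 12 rows; each row shifts and turns the commanded pose from where the row before left it, along the tool's axes as they then stand; what a row does not reach is not made up. A row lasts 1/10 s, in which the tool goes at most 50 mm and 8.59 degrees, less where a joint would pass 70% of its speed; a pose out of reach is approached as far as the arm can. A call with a gripper value outside its range is refused whole. OPENING is the closure, from -1 (fully open) to 1 (shut), so that 0 is half open, set as the call begins (- or left out, the last holds). The fingers move at their own pace and stop on an object; the grip force is fixed at half the most. Time passes only in rows, so rows that do not move let the fingers close. It gives the time, the measured TCP pose, the force, the opening and the grip force at its end, in the units of the state.
- telemetry.state(): the state, without advancing time (a new reading comes with each control period).
- capture(name): name is "scene" or "top" or "wrist"; returns (picture, depth): 420x560x3 uint8, red, green, blue; 420x560 float32, m along the optical axis (not along the pixel's ray), 0 where there is no reading.
- camera_params(name): a dict with "fx", "fy", "cx", "cy" (pixels), "origin" and "orientation" of the camera in the world. Camera axes: x right, y down, z forward; pixel columns grow to the right and rows downward; lengths in m; the calibration is good to about 2 mm. The wrist camera is an equidistant fisheye: a pixel r from the principal point sees the ray r / f radians off the axis. A picture is of the moment at which its call begins: read the wrist's pose just before it. camera_params takes no time and is no camera call; for the wrist camera it gives the pose at the moment of the call.
- arm.hand_in(): hands the job in; it is judged then, once.
Trained networks look in the newest picture that a camera, given by its name, has taken for a name from the list of things; names that differ only in an ending like _2 or _b are one class to them, and where a whole thing is asked for, a point or a joint stands for the part that bears it (a point fixed in the world has none). Each returns a list of dicts, best first, with "conf" (0 to 1); they miss things now and then, are a little off and sometimes report something else, mostly with a low value. They report only what shows in the picture. A call takes as long as a camera call. They do not tell look-alikes from the thing itself.
- nets.search_frame(label, camera): "bbox" ([centre column, centre row, width, height] in pixels, round what is visible of it).
The state is a dict: "t": time; "joints": joint angles; "joint_velocities": joint speeds; "joint_efforts": joint torques, N m; "eef_pos": TCP position; "eef_rot": TCP orientation; "ft_force": force on the tool from outside, world axes, zero at the start; "moment": the same for the moment, N m; "finger_gap": opening from 0.0 (shut) to 1.0 (fully open); "finger_force": force on a finger pad.
Only numpy, scipy, OpenCV 4.12 (cv2) and the standard library are available. Lean on these libraries where they do the work, as an engineer would, in place of code of your own. Each camera call takes 0.05 s, during which the arm holds its last target. There are 200 camera calls.

## Task

Fasten the rotor in the small open centrifuge: take the red-knobbed tie-down screw out of its stand and lower it down the narrow well in the middle of the rotor. Feel for the start of the hidden thread with a light pressure of a few newtons, never forcing it, and screw it in clockwise until its flange sits fully home on the hub; then let go. Leave everything else as it is.

Things in the scene. Friction and masses are not known exactly. Their poses are not given: they have to be found in the camera images.
- hub_top (a point): centre of the mouth of the well on the rotor axis, at the top face of the rotor's hub, 130 mm above the bench; z axis up the well. The hub is an upright round boss, 39 mm in diameter, standing 20 mm above a dark rotor 120 mm across that slopes down outwards, with 12 tube holes. The well is 29 mm in diameter and open at the top; the thread lies hidden at its foot.
- thread_mouth (a point): point on the well's axis about where the drive spindle's brass thread begins, 50 mm below hub_top, give or take 3 mm. Right-hand thread, three starts, 30 mm per whole turn: clockwise seen from above goes down. A brake holds the spindle at an unknown angle, so where the three blunt thread starts stand (120 degrees apart) is not known. The screw cannot go down without turning.
- centrifuge: white bench centrifuge with rotor and drive, fixed, 196 (its x) x 176 mm, 112 mm high, with a round bowl opening 134 mm across; origin on the bench under the rotor axis, 130 mm below the hub's top. Its front with display and dial is 100 mm out on its -x side; its lid, open, leans away behind it on the +x side, from 94 mm behind the axis, up to 0.28 m high.
- screw_centre (a point): the tie-down screw's centre, half-way up on its axis; z axis along it, up to the knob. The screw is 102 mm long, about 0.14 kg. On top is a round fluted red knob, 36 mm in diameter, from 28 to 51 mm above this point; it stands on a steel flange 50 mm in diameter, from 23 to 28 mm above this point. At the start it stands upright in its stand, the flange resting on the tube.
- knob_underside (a point): centre of the underside of the knob's flange, the face that seats on the hub; coincides with hub_top when home. Lowered straight down, the screw lands on the thread with this 3 to 20 mm above hub_top. Turned clockwise and kept lightly pressed it sinks 30 mm per turn, within 120 degrees slips under a thread start, and 60 to 130 degrees later is home. If lifted while turning it catches on a start.
- screw: the same tie-down screw; origin at its tip, z axis up to the knob. Below the flange a steel stem, 12 mm in diameter and 74 mm long, with a guide collar 25 mm in diameter under the flange (7 mm, then tapering over 9 mm), a tapered tip and, 10 mm above the tip, three lugs that reach 11.5 mm from the axis. A lug can hang on the flank of a thread start: then lift, turn back a little, lower again.
- stand_top (a point): centre of the top of the screw's stand: a fixed aluminium tube, 39 mm in outer and 29 mm in inner diameter, 84 mm high, on a round dark foot 64 mm in diameter
- flask_1: bystander: clear conical flask, 68 mm in diameter, 127 mm high; origin at its underside
- beaker_100: bystander: small clear beaker, 60 mm wide, 71 mm high; origin at its underside
- reagent_s1: bystander: small amber reagent bottle with black cap, 52 mm in diameter, 116 mm high; origin at its underside
- cap_0: bystander: blue bottle cap, 49 mm in diameter, 14 mm high, open side up; origin at its underside
Things that resemble listed ones, but are neither listed nor needed, are in the scene too. Leave any green or yellow look-alike of the screw alone.

How it is judged:
On the way:
1. the screw stands in the well, down on the thread (horizontal distance between knob_underside and hub_top below 0.005 m and z of knob_underside in the frame of hub_top below 0.024 m), for 0.1 s.
At the end, for the whole second after the job is handed in: the screw is screwed fully home and at rest: the underside of its flange within 1.5 mm of the hub's top face, centred within 4 mm, upright within 0.05 rad (z of knob_underside in the frame of hub_top below 0.0015 m and horizontal distance between knob_underside and hub_top below 0.004 m and angle between the z axis of knob_underside and the z axis of hub_top, either way round below 0.05 rad and linear speed of screw below 0.01 m/s); the robot touches nothing.
It fails at once if the thread is forced: before the flange is down on the hub, the screw presses on the well and thread with more than 20 N in all (z of knob_underside in the frame of hub_top above 0.002 m and contact force between screw and centrifuge above 20 N).
It fails at once if a bystander is moved by more than 15 mm (distance of any of flask_1, beaker_100, reagent_s1, cap_0 from where it was at the start of the episode above 0.015 m).
It also fails if it takes over 72 s, if anything falls off the work surface, if the arm or the gripper's body presses on something with over 40 N, if the wrist force passes 120 N, or if a joint passes its speed limit or range.

## Working session

There is one attempt and no reset: what is moved stays moved. The work goes in short steps, Python scripts to look and compute and a shell command to move; the robot and the scene stay as the last step left them, time stands still between calls to the robot, and variables do not carry over. Pictures are saved under pics/ and viewed, at most 10 in all, crops included, and the job is handed in when it is done.

```bash
mkdir -p pics
cat > h.py <<'E'
import numpy as np, cv2
from scipy.spatial.transform import Rotation as R
from workcell import telemetry, capture, camera_params, arm, nets
def cloud(name, d, P=None):
    P=P or camera_params(name)
    v,u=np.mgrid[0:d.shape[0],0:d.shape[1]]
    x=(u-P['cx'])/P['fx'];y=(v-P['cy'])/P['fy']
    if name=='wrist':
        r=np.hypot(x,y)+1e-9;k=np.tan(r)/r;x=x*k;y=y*k
    c=np.stack([x*d,y*d,d],-1)
    w=c@R.from_quat(P['orientation']).as_matrix().T+np.array(P['origin'])
    w[d<=0]=np.nan
    return w
def save(n,p): cv2.imwrite('pics/'+n+'.png',p[:,:,::-1])
E
python3 - <<'E'
from h import *
print(telemetry.state())
for c in('scene','top'):
    p,d=capture(c);save(c+'0',p);np.savez(c+'0.npz',p=p,d=d);P=camera_params(c);print(c,P)
    w=cloud(c,d)
    for l in('screw','stand_top','centrifuge','hub_top','flask_1','beaker_100','reagent_s1','cap_0'):
        for r in nets.search_frame(l,c)[:4]:
            b=r['bbox'];u,v=int(b[0]),int(b[1]);print(l,round(r['conf'],2),np.round(b),np.round(w[min(v,419),min(u,559)],3))
E
```

```text
{'t': 0.0, 'joints': array([ 1.31440001,  0.33285704, -0.0647309 ,  1.46095875,  0.0215999 ,
        1.34987831, -0.08848697]), 'joint_velocities': array([ 1.17469217e-04,  1.26618927e-03, -1.66801912e-03, -1.69264587e-04,
       -4.57809093e-04,  7.54040736e-05,  3.17562151e-04]), 'joint_efforts': array([-5.97507624e-04, -6.23254967e+01,  2.41122994e-02, -3.89883506e+01,
       -6.13435660e-02,  4.01037850e-02,  1.34067259e-04]), 'eef_pos': array([ 0.14472046, -0.60762568,  0.22975494]), 'eef_rot': array([ 9.93171234e-01,  1.16663644e-01, -1.09385294e-04, -6.94308427e-04]), 'ft_force': array([0.40269115, 0.50586962, 0.00675779]), 'moment': array([-0.00347699, -0.03951387, -0.0315666 ]), 'finger_force': 0.0, 'finger_gap': 0.9999094603817597}
scene {'fx': 448.4898521137176, 'fy': 448.4898521137176, 'cx': 281.4806993825004, 'cy': 212.6377692190365, 'origin': array([ 0.35103346, -0.7980395 ,  0.81230944]), 'orientation': array([ 0.91760258, -0.06272034,  0.02288791, -0.39185177])}
screw 0.94 [204. 299.  29.  35.] [ 0.263 -0.267  0.091]
screw 0.85 [306. 288.  29.  26.] [ 0.462 -0.288  0.
[... 819 characters left out ...]
84])}
screw 0.84 [282. 266.  28.  30.] [ 0.356 -0.09   0.099]
screw 0.71 [371. 305.  23.  29.] [ 0.261 -0.245  0.103]
screw 0.7 [364. 200.  20.  23.] [ 0.462 -0.269  0.11 ]
stand_top 0.83 [357. 213.  26.  24.] [ 0.448 -0.263  0.054]
stand_top 0.38 [348. 142.  22.  23.] [ 0.631 -0.285 -0.   ]
stand_top 0.18 [365. 203.  21.  25.] [ 0.458 -0.269  0.109]
centrifuge 0.7 [267. 153. 111. 186.] [ 0.589 -0.089  0.11 ]
hub_top 0.74 [269. 151. 110. 189.] [ 0.59  -0.096  0.111]
flask_1 0.56 [170. 207.  37.  36.] [0.508 0.123 0.085]
beaker_100 0.94 [349. 260.  31.  28.] [ 0.357 -0.238  0.003]
reagent_s1 0.64 [181. 164.  29.  38.] [0.598 0.093 0.082]
cap_0 0.82 [349. 143.  21.  20.] [ 0.628 -0.284  0.003]
```

Run:
```python
from h import *
a=np.load('scene0.npz')['p'];b=np.load('top0.npz')['p']
c1=cv2.resize(a[120:350,180:420],(400,383));c2=cv2.resize(b[90:340,140:400],(398,383))
save('both',np.hstack([c1,c2]))
```

```text
(no output)
```

View pics/both.png

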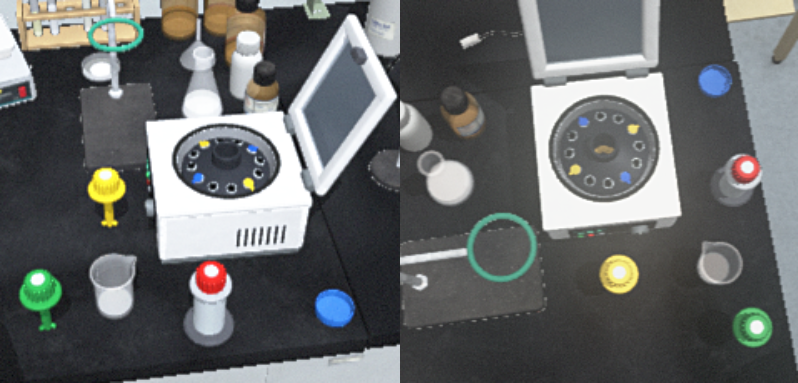

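View pics/scene0.png

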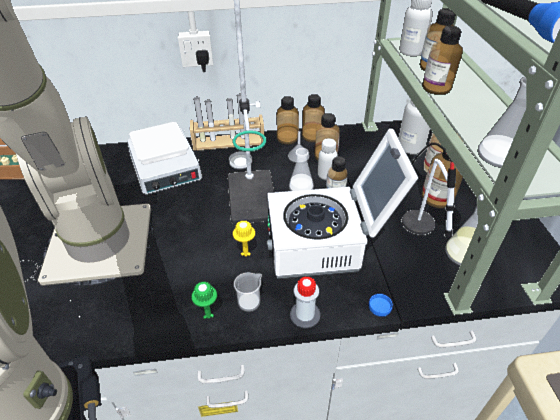

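Look-alikes: scene (204,299) has a green knob, (245,238) a yellow one and (306,288) a red knob on a tube stand. The red one is the target (top view (365,200)).

Run:
```python
from h import *
def circ(p):
    A=np.c_[2*p,np.ones(len(p))];s=np.linalg.lstsq(A,(p**2).sum(1),rcond=None)[0];return s[:2],np.sqrt(s[2]+s[0]**2+s[1]**2)
for c in('top','scene'):
    f=np.load(c+'0.npz');p,d=f['p'].astype(int),f['d'];w=cloud(c,d)
    near=np.hypot(w[...,0]-.46,w[...,1]+.275)<.05
    m=near&(w[...,2]>.104)
    print(c,'knob top',m.sum(),np.nanmedian(w[m],0).round(4),np.nanmin(w[m],0).round(4),np.nanmax(w[m],0).round(4))
    m=near&(p[...,0]>120)&(p[...,1]<60)&(p[...,2]<60)
    print(' red',m.sum(),np.nanmin(w[m],0).round(4),np.nanmax(w[m],0).round(4))
    m=(np.hypot(w[...,0]-.6,w[...,1]+.075)<.035)&(w[...,2]>.124)&(w[...,2]<.137)
    q=w[m];print(' hub',m.sum(),q.mean(0).round(4),q.min(0).round(4),q.max(0).round(4))
    hull=cv2.convexHull(q[:,:2].astype(np.float32))[:,0];print(' circ',circ(hull),cv2.minEnclosingCircle(hull))
    # bowl rim: casing top inner edge
    m=(abs(w[...,2]-.112)<.004)&(np.hypot(w[...,0]-.59,w[...,1]+.075)<.16)
    q=w[m];print(' case',m.sum(),np.median(q,0),cv2.minAreaRect(q[:,:2].astype(np.float32)))
    rr=np.hypot(q[:,0]-.595,q[:,1]+.077)
    for it in range(3):
        cc=circ(q[rr<.073][:,:2]) if it==0 else cc
    print(' rim',cc)
    for z in(.15,.18,.2,.22,.25,.275):
        m=(abs(w[...,2]-z)<.006)&(abs(w[...,1]+.09)<.12)&(w[...,0]>.64)&(w[...,0]<.9)
        if m.any(): print(' lid',z,np.percentile(w[m][:,0],[2,50,98]).round(3))
```

```text
top knob top 235 [ 0.4627 -0.2746  0.1096] [ 0.4456 -0.2923  0.1043] [ 0.4807 -0.2579  0.1141]Traceback (most recent call last):
  File "<stdin>", line 10, in <module>
    res = np.fmin.reduce(a, axis=axis, out=out, **kwargs)
ValueError: zero-size array to reduction operation fmin which has no identity
```

Run:
```python
from h import *
for c in('top','scene'):
    f=np.load(c+'0.npz');p,d=f['p'].astype(int),f['d'];w=cloud(c,d)
    m=(np.hypot(w[...,0]-.463,w[...,1]+.275)<.05)&(w[...,2]>.104)
    print(c,'knob',m.sum(),cv2.minEnclosingCircle(w[m][:,:2].astype(np.float32)))
    for lo in(.122,.126):
        m=(np.hypot(w[...,0]-.6,w[...,1]+.075)<.035)&(w[...,2]>lo)&(w[...,2]<.137)
        q=w[m];print(' hub',m.sum(),q.mean(0).round(4),q.min(0).round(4),q.max(0).round(4),cv2.minEnclosingCircle(q[:,:2].astype(np.float32)))
    m=(abs(w[...,2]-.112)<.005)&(np.hypot(w[...,0]-.59,w[...,1]+.075)<.16)&(p.min(-1)>100)
    q=w[m];print(' case',m.sum(),np.median(q,0),cv2.minAreaRect(q[:,:2].astype(np.float32)))
    # dark disc inside the casing: grid mask hole centroid
    g=np.zeros((160,160),np.uint8);ij=((q[:,:2]-[.51,-.155])*1000).astype(int);ok=((ij>=0)&(ij<160)).all(1)
    g[ij[ok,0],ij[ok,1]]=255;g=cv2.morphologyEx(g,cv2.MORPH_CLOSE,np.ones((7,7)))
    n,l,s,ce=cv2.connectedComponentsWithStats(255-g);k=1+np.argmax(s[1:,4])
    print(' bowl',ce[k][::-1]/1000+[.51,-.155],s[k])
    for z in(.15,.18,.2,.22,.25,.275):
        m=(abs(w[...,2]-z)<.006)&(abs(w[...,1]+.09)<.12)&(w[...,0]>.64)&(w[...,0]<.9)
        if m.any(): print(' lid',z,np.percentile(w[m][:,0],[2,50,98]).round(3))
```

```text
top knob 235 ((0.46295177936553955, -0.2747979760169983), 0.017920248210430145)
 hub 220 [ 0.6233 -0.0753  0.13  ] [ 0.6105 -0.1038  0.1221] [ 0.6321 -0.0456  0.1369] ((0.6151846647262573, -0.07469578087329865), 0.02946474403142929)
 hub 174 [ 0.6246 -0.0761  0.1317] [ 0.617  -0.1038  0.1261] [ 0.6321 -0.047   0.1369] ((0.6197538375854492, -0.0753936916589737), 0.028531504794955254)
 case 3676 [ 0.54070126 -0.08594475  0.11009549] ((0.5240651965141296, -0.094495989382267), (0.17704305052757263, 0.18892301619052887), 88.33233642578125)
 bowl [ 0.63048003 -0.06752173] [    0     0   160   160 10793]
 lid 0.15 [0.64  0.796 0.863]
 lid 0.18 [0.641 0.648 0.796]
 lid 0.2 [0.646 0.657 0.798]
 lid 0.22 [0.655 0.664 0.798]
 lid 0.25 [0.666 0.674 0.76 ]
 lid 0.275 [0.666 0.687 0.784]
scene knob 230 ((0.4653431177139282, -0.27374863624572754), 0.018874147906899452)
 hub 116 [ 0.6222 -0.0734  0.1305] [ 0.6101 -0.1021  0.1221] [ 0.6319 -0.0443  0.137 ] ((0.6169249415397644, -0.07317598909139633), 0.02937968261539936)
 hub 84 [ 0.6241 -0.0765  0.1329] [ 0.6188 -0.1021  0.126 ] [ 0.6319 -0.0507  0.137 ] ((0.62177973985672, -0.07639222592115402), 0.025767169892787933)
 case 2249 [ 0.55058608 -0.10211942  0.11294094] ((0.5248968005180359, -0.09356751292943954), (0.18054120242595673, 0.1902492344379425), 88.42493438720703)
 bowl [ 0.63087245 -0.06751762] [    0     0   160   160 10639]
 lid 0.15 [0.64  0.797 0.867]
 lid 0.18 [0.641 0.648 0.803]
 lid 0.2 [0.646 0.657 0.802]
 lid 0.22 [0.654 0.664 0.802]
 lid 0.25 [0.666 0.675 0.787]
 lid 0.275 [0.666 0.687 0.785]
```

Run:
```python
from h import *
for c in('top','scene'):
    f=np.load(c+'0.npz');p,d=f['p'].astype(int),f['d'];w=cloud(c,d)
    C=np.array([.526,-.094])
    for lo in(.122,.126):
        m=(np.hypot(w[...,0]-C[0],w[...,1]-C[1])<.03)&(w[...,2]>lo)&(w[...,2]<.137)
        q=w[m];print(c,'hub',m.sum(),q.mean(0).round(4),q.min(0).round(4),q.max(0).round(4),cv2.minEnclosingCircle(q[:,:2].astype(np.float32)))
    m=(np.hypot(w[...,0]-C[0],w[...,1]-C[1])<.09)&(w[...,2]<.1)
    q=w[(np.hypot(w[...,0]-C[0],w[...,1]-C[1])<.09)&(abs(w[...,2]-.112)<.005)&(p.min(-1)>100)]
    o=[C[0]-.09,C[1]-.09]
    g=np.zeros((180,180),np.uint8);ij=((q[:,:2]-o)*1000).astype(int);g[ij[:,0].clip(0,179),ij[:,1].clip(0,179)]=255
    g=cv2.morphologyEx(g,cv2.MORPH_CLOSE,np.ones((7,7)))
    n,l,s,ce=cv2.connectedComponentsWithStats(255-g);k=l[90,90]
    print(' bowl',ce[k][::-1]/1000+o,s[k])
```

```text
top hub 146 [ 0.5147 -0.0945  0.1272] [ 0.4961 -0.1135  0.122 ] [ 0.534  -0.0754  0.1316] ((0.5152173042297363, -0.0938994437456131), 0.019894421100616455)
top hub 119 [ 0.5151 -0.0942  0.1278] [ 0.4961 -0.1135  0.126 ] [ 0.533  -0.0754  0.1316] ((0.5152173042297363, -0.0938994437456131), 0.019894421100616455)
 bowl [ 0.51591854 -0.0943217 ] [   24    13   132   135 12804]
scene hub 157 [ 0.5162 -0.0952  0.1284] [ 0.4974 -0.1148  0.122 ] [ 0.535  -0.0739  0.1342] ((0.5165249109268188, -0.09434257447719574), 0.02070099301636219)
scene hub 113 [ 0.5163 -0.0946  0.1301] [ 0.4974 -0.1144  0.126 ] [ 0.535  -0.0739  0.1342] ((0.5166078805923462, -0.09409752488136292), 0.02044731006026268)
 bowl [ 0.51501958 -0.0979053 ] [   18     8   139   145 15016]
```

Red screw at (0.4635, -0.2745), with its top at z 0.112. Hub at (0.5155, -0.0942), radius about 20 mm and height 0.130. All of these match the given sizes. Moving above the screw.

```bash
python3 -m pendant '[20,-13,0,0, 40,-26,0,0, 41,-26,0,0, 41,-26,0,0, 41,-26,0,0, 41,-26,0,0, 41,-26,0,0, 41,-26,0,0, 41,-26,0,0, 30,-20,0,0, 11,-9,0,0, 0,0,0,0]' -1 ; python3 -m pendant '[0,0,0,-8, 0,0,0,-8, 0,0,0,0]'; python3 -c "
from h import *
s=telemetry.state();print(s['joints'],s['t'])
w=capture('wrist')[0];save('wrist0',w)
for l in('screw','screw_centre'):
  print(nets.search_frame(l,'wrist')[:3])
print(camera_params('wrist'))"
```

```text
t: 2.1
eef_pos: [0.4655, -0.2731, 0.2306]
eef_rot: [0.993, 0.118, 0.0, -0.0]
ft_force: [-0.6, -0.5, -0.9]
finger_gap: 0.999
finger_force: 0.0
t: 2.4
eef_pos: [0.463, -0.2768, 0.2305]
eef_rot: [0.967, 0.253, -0.0, 0.0]
ft_force: [0.1, -0.3, -0.7]
finger_gap: 1.0
finger_force: 0.0
[ 0.824145    0.17139128 -0.41313307  1.67054392  0.07166563  1.31468804
 -0.66002048] 2.4
[{'bbox': [274.2, 192.2, 52.3, 53.3], 'conf': 0.97}, {'bbox': [179.3, 328.0, 34.4, 34.0], 'conf': 0.92}, {'bbox': [88.0, 197.1, 52.2, 45.7], 'conf': 0.66}]
[{'bbox': [88.7, 196.4, 56.4, 44.9], 'conf': 0.9}, {'bbox': [275.8, 188.7, 54.2, 49.7], 'conf': 0.76}, {'bbox': [176.8, 325.9, 30.6, 35.3], 'conf': 0.62}]
{'fx': 325.19226210127806, 'fy': 325.19226210127806, 'cx': 276.2854058195715, 'cy': 203.74317768447065, 'origin': array([ 0.53307647, -0.23671106,  0.3848747 ]), 'orientation': array([ 0.85276233, -0.5015696 , -0.07326861,  0.12592081])}
```

View pics/wrist0.png

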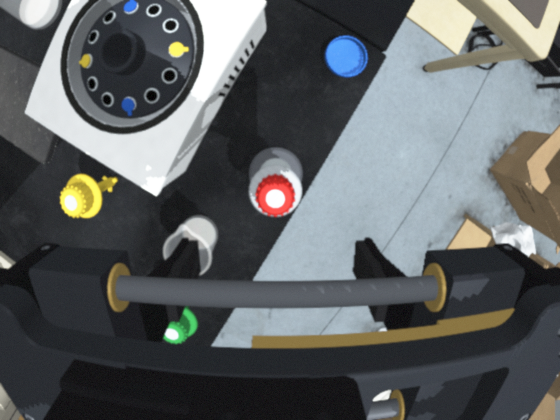

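Wrist view: the red screw is at (275,193), the hub at (120,53), the yellow one at (82,197) and the green one at (180,328). The target is confirmed. Turning the wrist back now leaves a full stroke for screwing.

```bash
python3 -m pendant '[0,0,0,-8, 0,0,0,-8, 0,0,0,-8, 0,0,0,-8, 0,0,0,-8, 0,0,0,-8, 0,0,0,-8, 0,0,0,-8, 0,0,0,-8, 0,0,0,-8, 0,0,0,-8, 0,0,0,0]'
cat > m.py <<'E'
from h import *
s=telemetry.state();T=R.from_quat(s['eef_rot']).as_matrix();print(s['joints'].round(3),s['t'],'eef',s['eef_pos'],'x',T[:,0].round(3),'z',T[:,2].round(3))
P=camera_params('wrist');p,d=capture('wrist');w=cloud('wrist',d,P);q=p.astype(int)
np.savez('w.npz',p=p,d=d);save('wr_%d'%(s['t']*10),p)
def tool(c): return (T.T@(np.array([*c,0])-[*s['eef_pos'][:2],0]))[:2]*1000
for n,c,r,lo,hi in(('knob',(.4635,-.2745),.04,.104,.118),('hub',(.5155,-.0942),.03,.126,.137)):
    m=(np.hypot(w[...,0]-c[0],w[...,1]-c[1])<r)&(w[...,2]>lo)&(w[...,2]<hi)
    if m.sum()>20:
        e=cv2.minEnclosingCircle(w[m][:,:2].astype(np.float32));print(n,m.sum(),np.round(e[0],4),round(e[1],4),np.median(w[m],0).round(4),w[m].max(0).round(4),'tool mm',tool(e[0]).round(1))
E
python3 m.py
```

```text
t: 3.75
eef_pos: [0.464, -0.2754, 0.2305]
eef_rot: [0.52, 0.854, -0.0, 0.0]
ft_force: [-0.5, 0.5, -0.4]
finger_gap: 1.002
finger_force: 0.0
[ 0.938  0.186 -0.546  1.664  0.1    1.318  0.851] 3.75 eef [ 0.4640185  -0.27540725  0.23054248] x [-0.459  0.888 -0.   ] z [-0. -0. -1.]
knob 1195 [ 0.4645 -0.2737] 0.0181 [ 0.464  -0.2723  0.1119] [ 0.4822 -0.2558  0.1147] tool mm [1.2 1.2]
hub 732 [ 0.516  -0.0933] 0.02 [ 0.5153 -0.0944  0.1297] [ 0.5357 -0.0735  0.132 ] tool mm [137.8 129.8]
```

```bash
python3 -m pendant '[1,1,10,-8, 0,0,10,-8, 0,0,10,-8, 0,0,10,-8, 0,0,10,-8, 0,0,10,-8, 0,0,10,-8, 0,0,10,-8, 0,0,0,-8, 0,0,0,-8, 0,0,0,-8, 0,0,0,0]'; python3 m.py
```

```text
t: 5.0
eef_pos: [0.4646, -0.2738, 0.1505]
eef_rot: [-0.218, 0.976, -0.0, -0.0]
ft_force: [0.1, 1.4, 0.8]
finger_gap: 1.002
finger_force: 0.0
[ 1.073  0.284 -0.719  1.76   0.202  1.172  2.305] 5.0 eef [ 0.46462796 -0.27384545  0.15050686] x [-0.905 -0.426  0.   ] z [-0. -0. -1.]
knob 2192 [ 0.4641 -0.274 ] 0.0183 [ 0.4624 -0.2751  0.112 ] [ 0.4822 -0.2563  0.1145] tool mm [0.5 0.1]
```

```bash
python3 -m pendant '[0.5,0,15,0, 0,0,15,0, 0,0,12,0, 0,0,6,0, 0,0,3,0, 0,0,0,0, 0,0,0,0]'; python3 -m pendant '[0,0,0,0, 0,0,0,0, 0,0,0,0, 0,0,0,0, 0,0,0,0, 0,0,0,0]' 1
```

```text
t: 5.75
eef_pos: [0.4646, -0.2739, 0.0999]
eef_rot: [-0.22, 0.976, -0.0, 0.0]
ft_force: [0.0, 1.4, -0.5]
finger_gap: 0.997
finger_force: 0.0
t: 6.35
eef_pos: [0.4643, -0.2738, 0.0996]
eef_rot: [-0.22, 0.976, -0.0, -0.0]
ft_force: [0.2, 0.2, -0.4]
finger_gap: 0.54
finger_force: 0.0
```

```bash
python3 -m pendant '[0,0,0,0, 0,0,0,0, 0,0,0,0, 0,0,0,0, 0,0,0,0]'
```

```text
t: 6.85
eef_pos: [0.4643, -0.2738, 0.0996]
eef_rot: [-0.22, 0.976, -0.0, 0.0]
ft_force: [-0.1, -0.8, 0.0]
finger_gap: 0.402
finger_force: 30.0
```

```bash
python3 -m pendant '[0,0,-5,0, 0,0,-10,0, 0,0,-15,0, 0,0,-18,0, 0,0,-18,0, 0,0,-18,0, 0,0,-18,0, 0,0,-18,0, 0,0,-15,0, 0,0,-10,0, 0,0,0,0, 0,0,0,0]'; python3 m.py
python3 - <<'E'
from h import *
p=np.load('w.npz')['p'];c1=p
sc,_=capture('scene')
save('held',np.hstack([cv2.resize(p,(400,300)),cv2.resize(sc[170:320,230:430],(400,300))]))
E
```

```text
t: 8.05
eef_pos: [0.4641, -0.2737, 0.2442]
eef_rot: [-0.22, 0.976, 0.0, -0.0]
ft_force: [-0.9, -0.3, -2.2]
finger_gap: 0.407
finger_force: 30.0
[ 1.096  0.205 -0.734  1.638  0.14   1.353  2.357] 8.05 eef [ 0.46413784 -0.27373186  0.24421438] x [-0.903 -0.429  0.   ] z [-0.  0. -1.]
```

View pics/held.png

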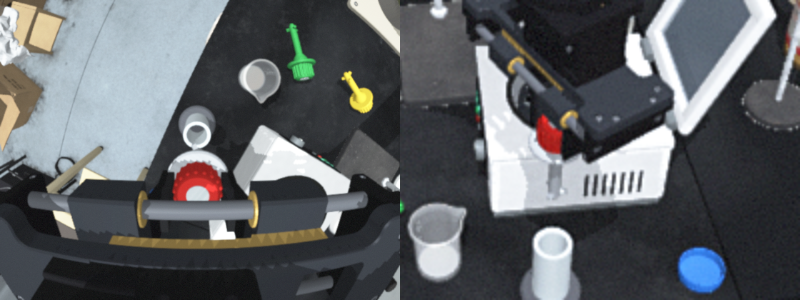

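Screw held (gap matches 36 mm), upright, stand empty. Moving to the well, measuring on the way.

```bash
python3 -m pendant '[-10,12,0,0, -21,23,0,0, -21,23,0,0, -21,23,0,0, -10,12,0,0, 0,0,0,0, 0,0,0,0]'; python3 m.py
```

```text
t: 8.85
eef_pos: [0.4992, -0.1539, 0.2442]
eef_rot: [-0.22, 0.975, -0.0, -0.0]
ft_force: [0.5, -1.2, -1.8]
finger_gap: 0.407
finger_force: 30.0
[ 0.953  0.177 -0.819  1.675  0.132  1.348  2.127] 8.85 eef [ 0.49921849 -0.15388943  0.24424592] x [-0.903 -0.43   0.001] z [-0.001 -0.    -1.   ]
hub 368 [ 0.5141 -0.0922] 0.0197 [ 0.5044 -0.0875  0.1298] [ 0.5271 -0.0735  0.1315] tool mm [-39.9  49.3]
```

Run:
```python
from h import *
from scipy.optimize import minimize
for c,fn in(('top','top0'),('scene','scene0'),('wrist','w')):
    w=cloud(c,np.load(fn+'.npz')['d'])
    m=(np.hypot(w[...,0]-.5155,w[...,1]+.0938)<.024)&(abs(w[...,2]-.130)<(.0025 if c=='wrist' else .004))
    q=w[m][:,:2]
    f=lambda x:(lambda r:np.sum(np.maximum(r-.0195,0)+np.maximum(.0145-r,0)))(np.hypot(*(q-x).T))
    print(c,len(q),minimize(f,[.5155,-.0938],method='Nelder-Mead',options=dict(xatol=1e-5,fatol=1e-7)).x.round(4))
```

```text
top 119 [ 0.5151 -0.0941]
scene 112 [ 0.5165 -0.0943]
wrist 343 [ 0.5161 -0.0945]
```

```bash
python3 -m pendant '[-10,11,0,0, -21,24,0,0, -10,11.6,0,0, 0,0,0,-8, 0,0,0,-8, 0,0,0,-8, 0,0,0,0, 0,0,0,0]'; python3 m.py
python3 - <<'E'
from h import *
s=telemetry.state();T=R.from_quat(s['eef_rot']).as_matrix()
print((T.T@(np.array([.516,-.0943,0])-[*s['eef_pos'][:2],0]))*1000)
a,_=capture('scene');save('over',np.hstack([cv2.resize(a[120:280,240:410],(400,376)),cv2.resize(np.load('w.npz')['p'],(400,376))]))
E
```

```text
t: 9.7
eef_pos: [0.5163, -0.0954, 0.2444]
eef_rot: [-0.415, 0.91, 0.0, -0.0]
ft_force: [-1.1, -0.1, -1.0]
finger_gap: 0.407
finger_force: 30.0
[ 0.907  0.202 -0.907  1.666  0.162  1.354  2.401] 9.7 eef [ 0.51628845 -0.09538655  0.24437324] x [-0.655 -0.755  0.   ] z [-0.  0. -1.]
hub 508 [ 0.516  -0.0933] 0.0197 [ 0.5076 -0.1019  0.1298] [ 0.5351 -0.075   0.1319] tool mm [-1.4  1.6]
[-4.54360688e-01  8.13430073e-01  4.59138113e-05]
```

View pics/over.png

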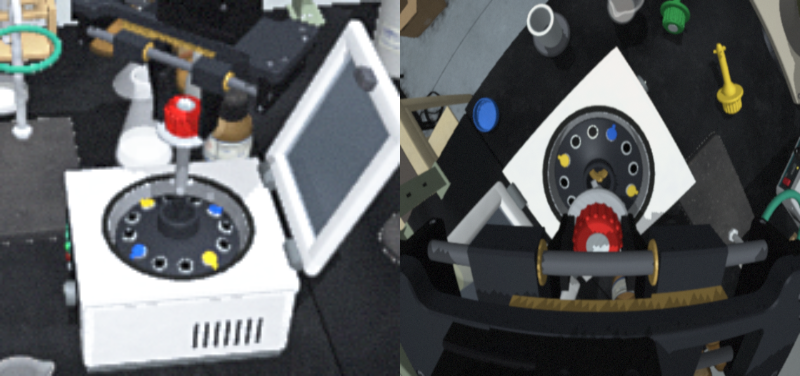

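Screw hangs upright above the well, centred about 1 mm off; correcting and lowering.

```bash
python3 -m pendant '[-0.8,1.1,0,0, 0,0,8,0, 0,0,8,0, 0,0,6,0, 0,0,4,0, 0,0,4,0, 0,0,4,0, 0,0,4,0, 0,0,4,0, 0,0,0,0]'; python3 m.py|tail -2
```

```text
t: 10.8
eef_pos: [0.5159, -0.0932, 0.202]
eef_rot: [-0.418, 0.909, 0.0, -0.0]
ft_force: [-0.7, 0.0, -1.0]
finger_gap: 0.408
finger_force: 30.0
[ 0.892  0.235 -0.902  1.728  0.192  1.273  2.379] 10.8 eef [ 0.5158719  -0.09317502  0.20197944] x [-0.651 -0.759  0.   ] z [-0.001  0.    -1.   ]
hub 507 [ 0.5151 -0.0942] 0.0194 [ 0.5051 -0.1058  0.1298] [ 0.5306 -0.0812  0.132 ] tool mm [ 1.3 -0.1]
```

```bash
python3 -m pendant '[0.6,-0.3,3,0, 0,0,4,0, 0,0,4,0, 0,0,4,0, 0,0,4,0, 0,0,4,0, 0,0,3,0, 0,0,2,0, 0,0,0,0, 0,0,0,0]'
```

```text
t: 11.85
eef_pos: [0.5161, -0.0938, 0.1746]
eef_rot: [-0.418, 0.909, -0.0, 0.0]
ft_force: [-0.2, 0.6, -1.5]
finger_gap: 0.406
finger_force: 30.0
```

```bash
python3 -m pendant '[0,0,2,0, 0,0,2,0, 0,0,2,0, 0,0,1,0, 0,0,0,0]' | grep -E 'pos|force'; python3 -m pendant '[0,0,1,0, 0,0,1,0, 0,0,0,0]'| grep -E 'pos|force'
```

```text
eef_pos: [0.5159, -0.0938, 0.1673]
ft_force: [-0.3, -0.1, -0.4]
finger_force: 30.0
eef_pos: [0.5159, -0.0939, 0.1654]
ft_force: [0.1, 1.0, -0.6]
finger_force: 30.0
```

```bash
python3 -m pendant '[0,0,1,0, 0,0,1,0, 0,0,0,0]'| grep -E 'pos|force'
```

```text
eef_pos: [0.5159, -0.0938, 0.1634]
ft_force: [-0.2, 0.5, -1.9]
finger_force: 30.0
```

```bash
python3 -m pendant '[0,0,1,0, 0,0,1,0, 0,0,0,0]'| grep -E 'pos|force'
```

```text
eef_pos: [0.5159, -0.0938, 0.1614]
ft_force: [0.2, 0.7, -1.8]
finger_force: 30.0
```

```bash
python3 -m pendant '[0,0,1,0, 0,0,1,0, 0,0,0,0]'| grep -E 'pos|force'
```

```text
eef_pos: [0.5159, -0.0938, 0.1594]
ft_force: [0.4, -0.9, -1.9]
finger_force: 30.0
```

```bash
python3 -m pendant '[0,0,1,0, 0,0,0,0]'| grep -E 'pos|force'
```

```text
eef_pos: [0.5159, -0.0938, 0.1584]
ft_force: [1.0, -1.0, -1.5]
finger_force: 30.0
```

```bash
python3 -m pendant '[0,0,1,0, 0,0,0,0]'| grep -E 'pos|ft_force'
```

```text
eef_pos: [0.5159, -0.0938, 0.1574]
ft_force: [-0.0, 0.1, -1.3]
```

```bash
python3 -m pendant '[0,0,1,0, 0,0,0,0]'| grep -E 'pos|ft_force'
```

```text
eef_pos: [0.516, -0.0938, 0.1565]
ft_force: [-0.4, 0.2, -1.7]
```

```bash
python3 -m pendant '[0,0,1,0, 0,0,0,0]'| grep -E 'pos|ft_force'
```

```text
eef_pos: [0.5164, -0.0937, 0.1562]
ft_force: [-1.2, -0.3, 3.7]
```

```bash
python3 -m pendant '[0,0,1,0, 0,0,0,0]'| grep -E 'pos|ft_force'
```

```text
eef_pos: [0.5168, -0.0935, 0.1559]
ft_force: [-2.3, 1.8, 11.8]
```

```bash
python3 -m pendant '[0,0,-0.9,0, 0,0,0,0]'| grep -E 'pos|ft_force'; python3 -m pendant '[0,0,0.5,6, 0,0,0.5,6, 0,0,0,0]'| grep -E 'pos|rot|ft_force'
```

```text
eef_pos: [0.5164, -0.0937, 0.156]
ft_force: [-0.7, 1.3, 7.0]
eef_pos: [0.5167, -0.0938, 0.1551]
eef_rot: [-0.319, 0.948, -0.0, 0.001]
ft_force: [0.3, 0.1, 6.1]
```

```bash
python3 -m pendant '[0,0,0.4,6, 0,0,0.5,6, 0,0,0.5,6, 0,0,0,0]'| grep -E 'pos|rot|ft_force'
```

```text
eef_pos: [0.5165, -0.0938, 0.1535]
eef_rot: [-0.168, 0.986, -0.0, 0.001]
ft_force: [-0.2, 1.8, 6.1]
```

```bash
python3 -m pendant '[0,0,0.5,6, 0,0,0.5,6, 0,0,0,0]'| grep -E 'pos|rot|ft_force'
```

```text
eef_pos: [0.5165, -0.0938, 0.1526]
eef_rot: [-0.064, 0.998, -0.0, 0.001]
ft_force: [0.2, 1.0, 4.8]
```

```bash
python3 -m pendant '[0,0,0.5,6, 0,0,0.5,6, 0,0,0.5,6, 0,0,0.5,6, 0,0,0,0]'| grep -E 'pos|rot|ft_force'
```

```text
eef_pos: [0.5165, -0.0939, 0.1505]
eef_rot: [0.145, 0.989, -0.0, 0.001]
ft_force: [0.2, -0.0, 5.7]
```

```bash
python3 -m pendant '[0,0,0.5,6, 0,0,0.5,6, 0,0,0.5,6, 0,0,0,0]'| grep -E 'pos|rot|ft_force'
```

```text
eef_pos: [0.5165, -0.0938, 0.149]
eef_rot: [0.298, 0.955, -0.0, 0.001]
ft_force: [1.0, -0.7, 5.2]
```

```bash
python3 -m pendant '[0,0,0.5,6, 0,0,0.5,6, 0,0,0.5,6, 0,0,0,0]'| grep -E 'pos|rot|ft_force'; python3 -c "
from h import *
s=telemetry.state();print(s['joints'][6],s['moment'],s['t'])"
```

```text
eef_pos: [0.5165, -0.0939, 0.1475]
eef_rot: [0.443, 0.896, 0.0, 0.001]
ft_force: [0.9, -0.3, 4.6]
0.6249486737226975 [ 0.07580864 -0.14406161 -0.04393061] 17.05
```

```bash
python3 -m pendant '[0,0,0.5,6, 0,0,0.5,6, 0,0,0,0]'| grep -E 'pos|rot|ft_force'; python3 -c "
from h import *
s=telemetry.state();print(s['joints'][6],s['moment'],s['t'])"
```

```text
eef_pos: [0.5165, -0.0939, 0.1465]
eef_rot: [0.535, 0.845, 0.0, 0.001]
ft_force: [-0.2, 0.6, 5.6]
0.4208249322344974 [ 0.0297225  -0.10036825  0.01007444] 17.35
```

```bash
python3 -m pendant '[0,0,0.5,6, 0,0,0,0]'| grep -E 'pos|rot|ft_force'; python3 -c "
from h import *
s=telemetry.state();print(s['joints'][6],s['moment'],s['t'])"
```

```text
eef_pos: [0.5165, -0.0939, 0.146]
eef_rot: [0.578, 0.816, 0.0, 0.001]
ft_force: [0.1, 0.4, 5.3]
0.318858442064758 [-0.0458359  -0.06883623 -0.02415507] 17.55
```

```bash
python3 -m pendant '[0,0,0.5,6, 0,0,0,0]'| grep -E 'pos|rot|ft_force'; python3 -c "
from h import *
s=telemetry.state();print(s['joints'][6],s['moment'],s['t'])"
```

```text
eef_pos: [0.5165, -0.0939, 0.1455]
eef_rot: [0.62, 0.785, 0.0, 0.001]
ft_force: [1.4, -0.3, 5.5]
0.21666411941556893 [-0.02699155 -0.04637168 -0.00608872] 17.75
```

```bash
python3 -m pendant '[0,0,0.4,6, 0,0,0,0]'| grep -E 'pos|rot|ft_force'; python3 -c "
from h import *
s=telemetry.state();print(s['joints'][6],s['moment'],s['t'])"
```

```text
eef_pos: [0.5167, -0.0939, 0.1455]
eef_rot: [0.66, 0.751, 0.0, 0.001]
ft_force: [-0.7, -0.5, 8.9]
0.11449727981574784 [ 0.03189818  0.08193022 -0.05069465] 17.95
```

```bash
python3 -m pendant '[0,0,0,6, 0,0,0,0, 0,0,0,0]'| grep -E 'pos|rot|ft_force'; python3 -c "
from h import *
s=telemetry.state();print(s['joints'][6],s['moment'],s['t'])
p,d=capture('scene');save('home',cv2.resize(p[120:260,260:400],(600,600)))"
```

```text
eef_pos: [0.5167, -0.094, 0.1455]
eef_rot: [0.697, 0.717, 0.0, 0.001]
ft_force: [-0.6, 0.2, 8.4]
0.01570257839550643 [-0.06294643  0.03048938 -0.08592154] 18.25
```

View pics/home.png

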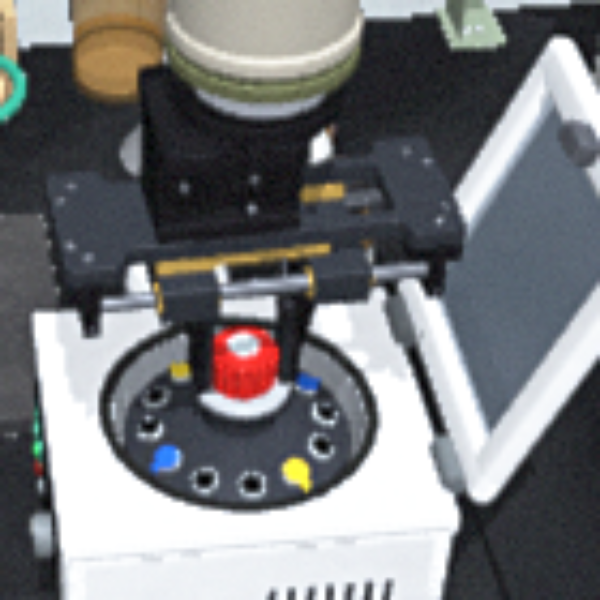

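Flange appears on the hub (height matches home within 1 mm). Turning on to check it tightens under the thread.

```bash
python3 -m pendant '[0,0,0,6, 0,0,0,6, 0,0,0,0]'| grep -E 'pos|rot|ft_force'; python3 -c "
from h import *
s=telemetry.state();print(s['joints'][6],s['moment'],s['t'])"
```

```text
eef_pos: [0.5165, -0.0939, 0.1455]
eef_rot: [0.77, 0.639, 0.0, 0.001]
ft_force: [-1.0, -1.3, 8.8]
-0.1918043257701591 [-0.07223692  0.37052451 -0.12931592] 18.6
```

```bash
python3 -m pendant '[0,0,0,6, 0,0,0,6, 0,0,0,0]'| grep -E 'pos|rot|ft_force'; python3 -c "
from h import *
s=telemetry.state();print(s['joints'][6],s['moment'],s['t'])"
```

```text
eef_pos: [0.5164, -0.0938, 0.1454]
eef_rot: [0.832, 0.555, 0.0, 0.001]
ft_force: [-2.4, -0.0, 9.9]
-0.39571389617343616 [-0.0608879   0.41688124  0.33468483] 18.9
```

```bash
python3 -m pendant '[0,0,0,5, 0,0,0,0, 0,0,0,0]'| grep -E 'pos|rot|ft_force'; python3 -c "
from h import *
s=telemetry.state();print(s['joints'][6],s['moment'],s['t'])"
```

```text
eef_pos: [0.5164, -0.0938, 0.1454]
eef_rot: [0.854, 0.52, 0.0, 0.001]
ft_force: [-2.4, -0.3, 9.3]
-0.4776549815687456 [0.06147866 0.46690759 0.42013927] 19.2
```

```bash
python3 -m pendant '[0,0,-1,0, 0,0,-1,0, 0,0,-0.5,0, 0,0,0,0]'| grep -E 'pos|rot|ft_force'; python3 m.py; python3 -c "
from h import *
s=telemetry.state();print(s['joints'][6],s['moment'],s['t'])"
```

```text
eef_pos: [0.5162, -0.0938, 0.1456]
eef_rot: [0.855, 0.519, 0.0, -0.0]
ft_force: [8.8, -0.3, -14.2]
[ 0.55   0.219 -0.51   1.811  0.116  1.141 -0.477] 19.6 eef [ 0.51621891 -0.09377512  0.14561795] x [0.461 0.887 0.001] z [ 0.  0. -1.]
hub 1496 [ 0.5161 -0.0902] 0.0256 [ 0.5262 -0.0759  0.1349] [ 0.5416 -0.0678  0.137 ] tool mm [ 3.1 -1.8]
-0.4773676046708383 [-0.30582387 -2.23147021  0.3766223 ] 19.65
```

The thread holds it (14 N pull for 0.2 mm), and the flange top reads 0.1349 against 0.135 expected, so it is home. Relax, release and withdraw.

```bash
python3 -m pendant '[0,0,1,0, 0,0,0,0]' | grep force; python3 -m pendant '[0,0,0,0, 0,0,0,0, 0,0,0,0, 0,0,0,0, 0,0,0,0, 0,0,0,0, 0,0,0,0, 0,0,0,0]' -0.3; python3 -m pendant '[0,0,-3,0, 0,0,-8,0, 0,0,-15,0, 0,0,-20,0, 0,0,-20,0, 0,0,-20,0, 0,0,-20,0, 0,0,-5,0, 0,0,0,0, 0,0,0,0]'
python3 - <<'E'
from h import *
P=camera_params('wrist');p,d=capture('wrist');w=cloud('wrist',d,P)
g=np.hypot(w[...,0]-.516,w[...,1]+.0938)<.04
for n,lo,hi in(('knobtop',.152,.166),('flange',.132,.138)):
    q=w[g&(w[...,2]>lo)&(w[...,2]<hi)];print(n,len(q),np.median(q,0).round(4),cv2.minEnclosingCircle(q[:,:2].astype(np.float32)))
q=w[g&(w[...,2]>.132)&(w[...,2]<.138)&(np.hypot(w[...,0]-.516,w[...,1]+.0938)>.0195)&(np.hypot(w[...,0]-.516,w[...,1]+.0938)<.0245)]
print('tilt',np.linalg.lstsq(np.c_[q[:,:2],np.ones(len(q))],q[:,2],rcond=None)[0])
save('final',np.hstack([cv2.resize(p,(400,300)),cv2.resize(capture('scene')[0][100:310,240:410],(400,300))]))
E
```

```text
ft_force: [6.7, -1.5, -8.2]
finger_force: 30.0
t: 20.65
eef_pos: [0.516, -0.0938, 0.1461]
eef_rot: [0.855, 0.518, 0.0, 0.0]
ft_force: [0.2, 0.8, 0.3]
finger_gap: 0.645
finger_force: 0.0
t: 21.65
eef_pos: [0.5157, -0.0938, 0.2565]
eef_rot: [0.855, 0.518, -0.0, -0.0]
ft_force: [-0.2, 0.0, -1.0]
finger_gap: 0.647
finger_force: 0.0
knobtop 1334 [ 0.5176 -0.0916  0.1579] ((0.5168315172195435, -0.09287972748279572), 0.01795029267668724)
flange 918 [ 0.5249 -0.0814  0.1349] ((0.5170027613639832, -0.09316354990005493), 0.02526840940117836)
tilt [0.00744247 0.00439005 0.13152169]
```

View pics/final.png

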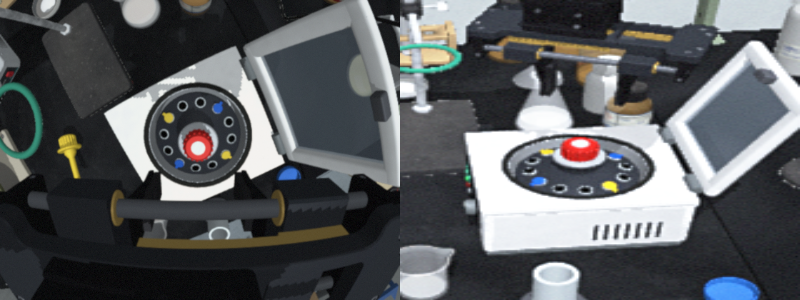

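Knob top is at 0.158, flange top at 0.135, tilt is under 0.01 rad, and the gripper is clear. Handing in.

```bash
python3 -c "
from workcell import arm
print(arm.hand_in())"
```

```text
the job is handed in; nothing more can be done
None
```

The red-knobbed screw is screwed home on the rotor hub and released. The flange sits at its seated height, tilt is under 0.01 rad, the gripper is clear, and the job was handed in at about 22 s; the hand-in gave no verdict.

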